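Take the cast cup out of its plaster mould and close the mould again

ROBOT

A 6-joint arm with a two-finger parallel gripper is mounted at the origin on a cart in front of the work surface, level with it; the furniture and walls round the work are solid. World frame = base frame: x ahead of the robot, y to its left, z up, the work surface at z = 0. Lengths are in mm, angles in rad, forces in N, time in s.
With the tool pointing down it reaches from about 375 to 975 mm from the base axis. Payload 3.8 kg.
Tool frame: the origin (TCP) lies midway between the tips of the shut fingers; the grasp point (between the pads) lies robot.grasp_offset behind it (robot.grasp_offset is the distance from the TCP to the grasp point, in mm); z points along the fingers, y is the line along which they close (so a half turn about z gives the same grasp; the last joint's range is limited). The gripper opens to 88 mm and grips with 3 to 60 N. Pads are 18 mm wide; open, the fingers measure 123 mm over their backs; the gripper's body (75 mm by 187 mm) begins 45 mm behind the grasp point.
Start: joints at [1.07, 0.264, 1.604, -0, 1.274, -0.037], TCP at [301.958, 603.688, 238.706] pointing down, gripper open.
Joint ranges: [-2.63, 2.63], [-0.94, 2.18], [0.31, 2.57], [-1.31, 4.45], [0, 2.66], [-2.55, 2.55]. Speed limits (rad/s): [2.57, 2.57, 3.14, 3.14, 3.14, 3.14].

INTERFACE

Orientations are given as a unit quaternion [w, x, y, z].
In Python, from bench import robot gives the robot as it stands.
- The arm moves only by the tool move_arm, never from a script. Its argument "series" is a list of rows, each a list of 3 entries, a list of its own where there are three numbers: the opening in per cent of the stroke, from 0 (shut) to 100 (fully open), then the shift along the tool's x, y, z in units of 30 mm (1.0 is 30 mm), then the turn about the tool's z in units of 5 degrees (1.0 is 5 degrees). A call has 1 to 20 rows; each row is the pose to reach, as a shift and turn from the pose commanded when the call began, along the tool's axes at that moment; what a row does not reach only later rows make up. A row lasts 1/12 s, in which the tool goes at most 41.7 mm and 7.16 degrees, less where a joint would pass 70% of its speed; a pose out of reach is approached as far as the arm can. A call with a gripper value outside its range is refused whole. The fingers move at their own pace and stop on an object; "newtons" is the grip in N (left out, the last holds). Time passes only in rows, so rows that repeat a pose let the fingers close. It gives the time, the measured TCP pose, the force, the opening and the grip force at its end, in the units of the state.
- robot.get_state(): the state, without advancing time (a new reading comes with each control period).
- robot.read_camera(name): name is "scene" or "top"; returns (picture, depth): 480x640x3 uint8, red, green, blue; 480x640 float32, mm along the optical axis (not along the pixel's ray), 0 where there is no reading.
- robot.camera_params(name): a dict with "mtx" (3x3 intrinsics, pixels), "k1" (the pictures are not rectified: a ray, as slopes to the right and down, at radius r is drawn at 1 + k1 r^2 times it, then the intrinsics apply), "T" (4x4, takes a point from camera to world coordinates). Camera axes: x right, y up, looking along -z (the intrinsics and any distortion apply to the point x, -y, -z); pixel columns grow to the right and rows downward; lengths in mm; the calibration is good to about 2 mm. A picture is of the moment at which its call begins. camera_params takes no time and is no camera call.
- robot.hand_in(): hands the job in; it is judged then, once.
Trained networks look in the newest picture that a camera, given by its name, has taken for a name from the list of things; names that differ only in an ending like _2 or _b are one class to them, and where a whole thing is asked for, a point or a joint stands for the part that bears it (a point fixed in the world has none). Each returns a list of dicts, best first, with "conf" (0 to 1); they miss things now and then, are a little off and sometimes report something else, mostly with a low value. They report only what shows in the picture. A call takes as long as a camera call. They do not tell look-alikes from the thing itself.
- robot.recognise(camera, thing): "xyz" ([x, y, z] in mm, in world coordinates, good to about 4 mm: the middle of the surface that is visible of it).
- robot.spot_point(camera, thing): "xyz" ([x, y, z] in mm, in world coordinates, good to about 4 mm: a listed point, or the origin of a listed thing).
The state is a dict: "time_s": time; "qpos": joint angles; "qvel": joint speeds; "tau": joint torques, N m; "ee_pos": TCP position; "tool_rot": TCP orientation; "wrist_force": force on the tool from outside, world axes, zero at the start; "ft_torque": the same for the moment, N m; "finger_gap": finger opening in mm; "gripper_force": force on a finger pad.
Only numpy, scipy, OpenCV 4.12 (cv2) and the standard library are available. Lean on these libraries where they do the work, as an engineer would, in place of code of your own. Each camera call takes 0.05 s, during which the arm holds its last target. There are 200 camera calls.

TASK

The slip-cast cup has shrunk free in its plaster mould and is ready to come out. Lift off the pouring ring first, then the two mould halves, and stand all three on the plywood board; then lift the cup out, stand it upright on top of the fire brick to dry, and only after that close the mould again: both halves fully down on the base, blue-marked half on the blue-marked side, and the pouring ring fully down on top. Keep the soft cup upright all the while, and leave the fluted pot and the little green dish where they are.

Things in the scene. Friction and masses are not known exactly. Their poses are not given: they have to be found in the camera images.
- mould_base: Fixed white plaster disc, 140 mm wide, 18 mm thick, any yaw. Origin: centre of underside; z is the mould's axis. On its top: central foot-former, 40 mm wide, top at z = 24 mm; round the halves' place (84 mm along x, 66 along y at the floor) a lip 10 mm high, inner faces sloping outward 25 deg off vertical, so a half set 4 mm too far out slides home. Blue stripe on the disc marks its +x side.
- blue_half: Loose white plaster block, blue stripe on outer face: 40 mm along x, 64 along y (flat ends to grip; parting edges bevelled below), 62 high, plus 6 mm half-round boss; 0.16 kg. Origin: centre of underside; +x points outward, away from the upright cavity (radius 22.5, axis at x = -21 mm). Home: origin at (+21, 0, 18) mm in the base's frame, axes parallel. Play: 2 mm between halves, 1 mm to the lip.
- plain_half: Mould half without stripe, otherwise equal to the blue one: loose white plaster block 40 x 64 x 62 mm plus 6 mm boss, 0.16 kg. Origin: centre of underside; z up; +x points outward, away from the cavity. Home: origin at (-21, 0, 18) mm in the base's frame, turned half a turn (its +x along the base's -x).
- pouring_ring: Loose round white plaster ring on top of the halves: outer diameter 66 mm, 20 mm high, hole 45 mm; 0.07 kg. Origin: centre of underside, z up. A recess in its underside, 57 mm wide and 7 mm deep, drops over the halves' two bosses (together 52 mm across, tapering to 48 on top) and ties the halves. Home: origin on the mould's axis, 80 mm above the underside of the base, any yaw.
- cup: Brown clay cup just cast, open on top, 56 mm high, 33 mm wide at the foot, 40 mm at the mouth, wall 4 mm, 0.09 kg. Origin: centre of its foot, z up. At the start it stands on the foot-former (foot 24 mm above the underside of the base), mouth level with the top of the halves, seen through the ring, 2.5 mm of air round it.
- plywood_board: Fixed plywood board for setting mould parts aside: 280 mm along its x, 120 mm along its y, top 18 mm above the table. Origin: centre of its underside. Room for the ring and both halves side by side along its x.
- fire_brick: Fixed pale fire brick, 100 mm along its x, 114 mm along its y, 64 mm high. Origin: centre of its underside. The cup dries on its top face.
- fluted_pot: Bystander: small off-white fluted pot, 57 mm across, 44 mm high. Origin: centre of its underside. Not to be moved.
- green_dish: Bystander: little dark green dish with trimmings, 51 mm across, 18 mm high. Origin: centre of its underside. Not to be moved.
There are look-alikes about, which are no part of the job. Leave any turquoise look-alike of the plain_half alone. Leave any purple look-alike of the cup alone.

How it is judged (in metres and radians):
On the way, in this order (a step that is already met when the one before it is completed fails the run):
1. the pouring ring lies on the plywood board (x of pouring_ring in the frame of plywood_board between -0.135 and 0.135 m and y of pouring_ring in the frame of plywood_board between -0.055 and 0.055 m and z of pouring_ring in the frame of plywood_board between 0.014 and 0.022 m and angle between pouring_ring's own z axis and vertical below 0.1 rad and linear speed of pouring_ring below 0.03 m/s and angular speed of pouring_ring below 0.3 rad/s), for 0.2 s.
2. the ring and both mould halves stand on the plywood board (all of step 1 and x of blue_half in the frame of plywood_board between -0.135 and 0.135 m and y of blue_half in the frame of plywood_board between -0.055 and 0.055 m and z of blue_half in the frame of plywood_board between 0.014 and 0.022 m and angle between each of blue_half, plain_half's own z axis and vertical below 0.1 rad and linear speed of each of blue_half, plain_half below 0.03 m/s and angular speed of each of blue_half, plain_half below 0.3 rad/s and x of plain_half in the frame of plywood_board between -0.135 and 0.135 m and y of plain_half in the frame of plywood_board between -0.055 and 0.055 m and z of plain_half in the frame of plywood_board between 0.014 and 0.022 m), for 0.2 s.
3. the cup stands upright on the fire brick while the three mould parts are still on the board (all of step 2 and horizontal distance between cup and fire_brick below 0.032 m and z of cup in the frame of fire_brick between 0.06 and 0.068 m and angle between cup's own z axis and vertical below 0.08 rad and linear speed of cup below 0.03 m/s and angular speed of cup below 0.3 rad/s), for 0.2 s.
4. both halves stand fully down on the base, each on its own side (x of blue_half in the frame of mould_base between 0.017 and 0.025 m and y of blue_half in the frame of mould_base between -0.004 and 0.004 m and z of blue_half in the frame of mould_base between 0.015 and 0.021 m and angle between the x axis of each of blue_half, plain_half and the x axis of mould_base, either way round below 0.08 rad and angle between each of blue_half, plain_half's own z axis and vertical below 0.06 rad and linear speed of each of blue_half, plain_half below 0.03 m/s and angular speed of each of blue_half, plain_half below 0.3 rad/s and x of plain_half in the frame of mould_base between -0.025 and -0.017 m and y of plain_half in the frame of mould_base between -0.004 and 0.004 m and z of plain_half in the frame of mould_base between 0.015 and 0.021 m), for 0.2 s.
At the end, for the whole second after the job is handed in: Cup upright (0.08 rad) on the brick, within 32 mm of its centre; both halves on their own sides of the base, within 4 mm of home sideways, 3 mm in height, 0.08 rad; ring on top within 6 mm of the axis, 3 mm in height; all at rest (all of step 4 and horizontal distance between cup and fire_brick below 0.032 m and z of cup in the frame of fire_brick between 0.06 and 0.068 m and angle between cup's own z axis and vertical below 0.08 rad and linear speed of each of cup, pouring_ring below 0.03 m/s and angular speed of each of cup, pouring_ring below 0.3 rad/s and horizontal distance between pouring_ring and mould_base below 0.006 m and z of pouring_ring in the frame of mould_base between 0.077 and 0.083 m and angle between pouring_ring's own z axis and vertical below 0.06 rad); the robot touches nothing.
It fails at once if the cup is tipped (by more than 0.5 rad) (angle between cup's own z axis and vertical above 0.5 rad).
It fails at once if the fluted pot or the green dish is moved (by more than 20 mm) (distance of any of fluted_pot, green_dish from where it was at the start of the episode above 0.02 m).
It also fails if it takes over 149 s, if anything falls off the work surface, if the arm or the gripper's body presses on something with over 40 N, if the wrist force passes 120 N, or if a joint passes its speed limit or range.

## Working session

There is one attempt and no reset: what is moved stays moved. The work goes in short steps, Python scripts to look and compute and a tool call to move; the robot and the scene stay as the last step left them, time stands still between calls to the robot, and variables do not carry over. Pictures are saved under pics/ and viewed, at most 14 in all, crops included, and the job is handed in when it is done.

Besides the shell and the picture viewer there is one more tool, called after "Emit:" as a command line: name --argument value ..., lists and objects as JSON in quotes. move_arm: Moves the arm, as the interface text tells. Its arguments: {"type":"object","properties":{"series":{"type":"array"},"newtons":{"type":"number"}},"required":["series"]}

```bash
ls; mkdir -p pics
cat > h.py <<'E'
import numpy as np, cv2
from bench import robot
def snap(cam):
    im,d=robot.read_camera(cam); p=robot.camera_params(cam); return im,d,p
def world(d,p):
    K=np.array(p["mtx"]);k1=p["k1"];T=np.array(p["T"])
    v,u=np.mgrid[0:480,0:640].astype(float)
    xd=(u-K[0,2])/K[0,0]; yd=(v-K[1,2])/K[1,1]
    x,y=xd.copy(),yd.copy()
    for _ in range(15):
        r2=x*x+y*y; x=xd/(1+k1*r2); y=yd/(1+k1*r2)
    P=np.stack([x*d,-y*d,-d,np.ones_like(d)],-1)@T.T
    P=P[...,:3]; P[d==0]=np.nan
    return P
def pix(p,X):
    K=np.array(p["mtx"]);T=np.linalg.inv(np.array(p["T"]))
    c=T@np.append(X,1); x,y=c[0]/-c[2],-c[1]/-c[2]; s=1+p["k1"]*(x*x+y*y)
    return K[0,0]*x*s+K[0,2],K[1,1]*y*s+K[1,2]
def save(im,n): cv2.imwrite("pics/"+n,im[...,::-1])
E
python3 - <<'E'
from h import *
for c in ("scene","top"):
    im,d,p=snap(c); save(im,c+"0.png"); np.savez(c+"0.npz",im=im,d=d); print(c,np.round(np.array(p["T"]),2).tolist(),p["mtx"],p["k1"])
    for n in ["mould_base","blue_half","plain_half","pouring_ring","cup","plywood_board","fire_brick","fluted_pot","green_dish"]:
        r=robot.spot_point(c,n)
        print(n,[(np.round(a["xyz"]).tolist(),round(a["conf"],2),np.round(pix(p,a["xyz"])).tolist()) for a in r[:3]])
print(robot.get_state(),robot.grasp_offset)
E
```

```text
pics
scene [[0.62, 0.45, -0.64, -76.89], [-0.78, 0.34, -0.52, -472.99], [-0.02, 0.82, 0.57, 682.51], [0.0, 0.0, 0.0, 1.0]] [[595.90093989   0.         309.66949512]
 [  0.         595.90093989 240.6779985 ]
 [  0.           0.           1.        ]] 0.06861360265318599
mould_base [([502.0, 74.0, -0.0], 0.7, [278.0, 306.0])]
blue_half [([514.0, 51.0, 17.0], 0.67, [292.0, 300.0])]
plain_half [([669.0, -177.0, -1.0], 0.95, [454.0, 314.0]), ([496.0, 88.0, 16.0], 0.81, [269.0, 298.0])]
pouring_ring [([505.0, 71.0, 82.0], 0.57, [278.0, 268.0])]
cup [([654.0, 96.0, 1.0], 0.71, [321.0, 260.0])]
plywood_board [([516.0, 329.0, 0.0], 0.57, [185.0, 251.0])]
fire_brick [([507.0, -185.0, -2.0], 0.58, [409.0, 373.0])]
fluted_pot [([600.0, 200.0, 0.0], 0.67, [262.0, 254.0]), ([495.0, 87.0, 15.0], 0.34, [269.0, 299.0])]
green_dish [([636.0, -53.0, 0.0], 0.59, [382.0, 295.0])]
top [[-0.0, 0.98, -0.19, 349.09], [-1.0, -0.0, 0.01, 87.85], [0.0, 0.19, 0.98, 1189.65], [0.0, 0.0, 0.0, 1.0]] [[609.19806094   0.         327.51892927]
 [  0.         609.19806094 243.67088811]
 [  0.           0.           1. 
[... 763 characters left out ...]
92e+00,  2.63877837e-01,  1.60397831e+00,  1.09518029e-05,
        1.27370145e+00, -3.68486294e-02]), 'qvel': array([-2.11721726e-03,  2.85963501e-04, -1.01443851e-03, -3.23978899e-04,
       -7.55871516e-06, -2.88081191e-04]), 'tau': array([-6.17267578e-04, -5.02090824e+01, -3.57267201e+01,  7.28623196e-02,
        1.85634918e-02, -4.38092604e-05]), 'ee_pos': array([301.95663692, 603.70110121, 238.73240591]), 'tool_rot': array([-3.92805210e-07,  2.29848966e-01,  9.73226311e-01,  1.82919156e-05]), 'wrist_force': array([ 0.21447319, -0.36524776, -0.33032169]), 'ft_torque': array([ 0.03389115, -0.04420009, -0.00066572]), 'gripper_force': 0.0, 'finger_gap': 88.25417267307378} 18.700000000000003
```

View pics/scene0.png

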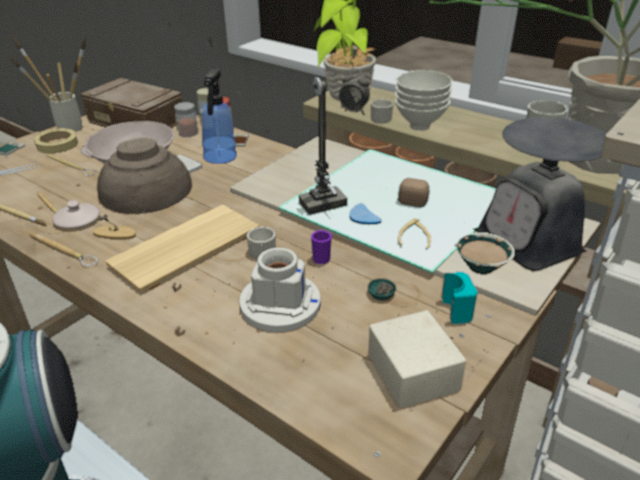

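Run:
```python
from h import *
z=np.load("top0.npz"); save(cv2.resize(z["im"][160:360,160:500],None,fx=2.3,fy=2.3,interpolation=cv2.INTER_CUBIC),"topc.png")
W=world(z["d"],robot.camera_params("top")); x,y,h=W[...,0],W[...,1],W[...,2]
def box(m,n):
    q=W[m][:,:2].astype(np.float32); print(n,m.sum(),np.round(cv2.minAreaRect(q),2) if 0 else cv2.minAreaRect(q), q.mean(0), np.median(h[m]))
box((abs(h-64)<6)&(x>420)&(x<600)&(y<-100)&(y>-270),"brick")
box((abs(h-18)<6)&(x>420)&(x<640)&(y>170)&(y<480)&~((x>560)&(y<240)),"board")
m=(np.hypot(x-505,y-71)<90)
box(m&(h>95)&(h<108),"ringtop"); box(m&(h>70)&(h<90),"halvestop"); box(m&(h>12)&(h<24),"base")
print("ringtop z",np.median(h[m&(h>95)]))
```

```text
brick 3282 ((506.06817626953125, -188.88510131835938), (115.76750946044922, 101.62039184570312), 57.275352478027344) [ 505.63263 -188.08902] 63.1800752141628
board 7040 ((530.1875, 360.17877197265625), (219.5226287841797, 236.99488830566406), 0.011433620005846024) [527.7395 330.4332] 17.39817009574142
ringtop 455 ((502.79254150390625, 72.90203857421875), (63.3845329284668, 66.0436782836914), 89.2877197265625) [502.3418   72.14278] 98.80321962378434
halvestop 699 ((502.10675048828125, 72.05722045898438), (64.69574737548828, 82.59027862548828), 27.819162368774414) [500.20117   73.453026] 78.96046184291345
base 1910 ((502.5282897949219, 72.56562042236328), (137.94583129882812, 138.8249053955078), 62.6942253112793) [497.2922    73.595085] 17.599739136023004
ringtop z 98.80802747869916
```

View pics/topc.png

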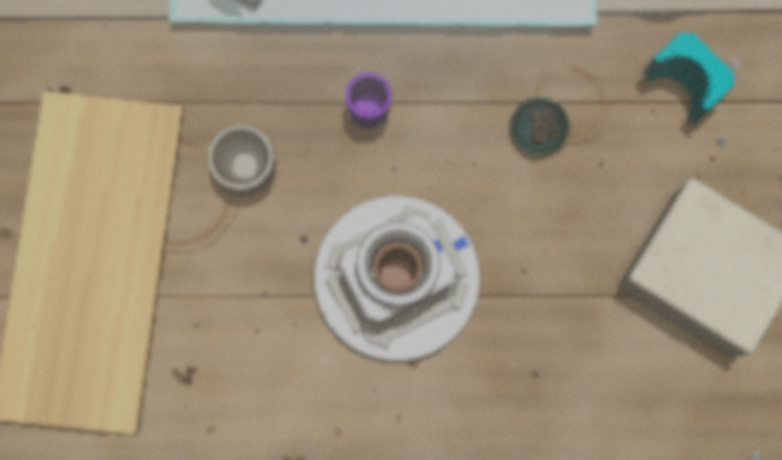

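The scene view shows the white mould at (278,295), with blue marks on its right side at (312,300), the board at (185,245) and the brick at (415,355). The fluted pot is at (262,243) and the green dish at (382,290).

- **Plain-half candidates:** turquoise block at (459,297), a look-alike, or the unstriped white half at (265,290). I choose the white one.
- **Cup candidates:** purple cup at (321,247), a look-alike, or the brown one inside the ring at (278,262). I choose the brown one.
- **Ring candidates:** the white ring at (278,265), or the fluted pot at (262,243). I choose the white ring.

Next I refine the board and base poses.

```bash
cat >> h.py <<'E'
def rect(W,m):
    n,l,s,_=cv2.connectedComponentsWithStats(m.astype(np.uint8)); i=1+np.argmax(s[1:,4])
    return cv2.minAreaRect(W[l==i][:,:2].astype(np.float32)),l==i
E
python3 - <<'E'
from h import *
z=np.load("top0.npz"); p=robot.camera_params("top"); W=world(z["d"],p); x,y,h=W[...,0],W[...,1],W[...,2]; im=z["im"].astype(int)
hsv=cv2.cvtColor(z["im"],cv2.COLOR_RGB2HSV)
b=(im[...,0]-im[...,2]>55)&(h>8)&(h<28)
r,m=rect(W,b); print("board",r,m.sum())
bl=(im[...,2]-im[...,0]>50)&(np.hypot(x-502,y-72)<75); print("blue px",W[bl].mean(0),bl.sum())
for k in (h>10,h>95): 
  mm=k&(np.hypot(x-502,y-72)<80); q=W[mm][:,:2].astype(np.float32); print(cv2.minEnclosingCircle(q))
zs=np.load("scene0.npz"); p=robot.camera_params("scene"); Ws=world(zs["d"],p); i2=zs["im"].astype(int)
bs=(np.hypot(Ws[...,0]-502,Ws[...,1]-72)<80)
for k in (Ws[...,2]>10,Ws[...,2]>95): 
  q=Ws[bs&k][:,:2].astype(np.float32); print("scene",cv2.minEnclosingCircle(q))
bl=(i2[...,2]-i2[...,0]>50)&bs; print("blue",Ws[bl].mean(0),bl.sum())
save(cv2.resize(zs["im"][225:335,225:345],None,fx=5,fy=5,interpolation=cv2.INTER_CUBIC),"close.png")
E
```

```text
board ((519.1541748046875, 331.97149658203125), (120.78105926513672, 279.44683837890625), 83.39309692382812) 8682
blue px [528.03934814  22.91020442  31.33287801] 23
((502.89434814453125, 72.75037384033203), 70.15467071533203)
((500.15106201171875, 74.45140838623047), 35.753936767578125)
scene ((503.37811279296875, 71.70555114746094), 71.2125244140625)
scene ((501.83355712890625, 72.40708923339844), 35.59954833984375)
blue [528.97736035  27.13559194  43.10635635] 30
```

View pics/close.png

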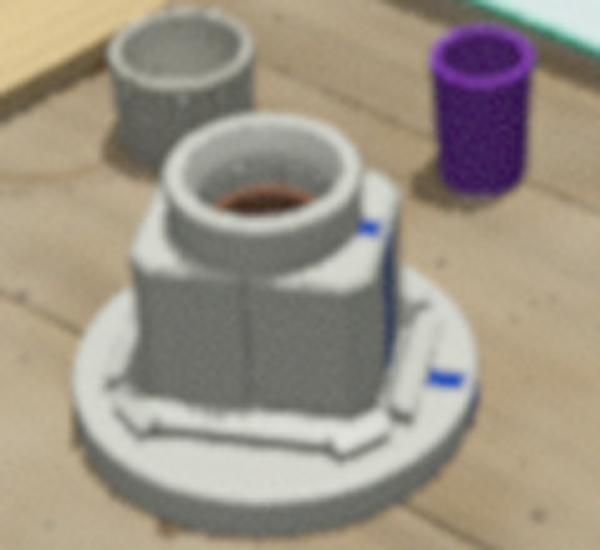

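The crop shows the ring at (262,195), with brown clay inside it, and the blue-striped half on the right at (370,228). The base stripe is also on the right at (445,378), so the choice holds.

I have the base centre at about (503,72) with x-yaw about -62°, and the board at (519,332) with yaw -6.6°. I will move above the ring, with the fingers along the mould's y.

Emit:
move_arm --series '[[100,[-13.91,-12.84,0],7.1],[100,[-13.91,-12.84,0],7.1],[100,[-13.91,-12.84,0],7.1],[100,[-13.91,-12.84,0],7.1],[100,[-13.91,-12.84,0],7.1],[100,[-13.91,-12.84,0],7.1],[100,[-13.91,-12.84,0],7.1],[100,[-13.91,-12.84,0],7.1],[100,[-13.91,-12.84,0],7.1],[100,[-13.91,-12.84,0],7.1],[100,[-13.91,-12.84,0],7.1],[100,[-13.91,-12.84,0],7.1],[100,[-13.91,-12.84,0],7.1],[100,[-13.91,-12.84,0],7.1],[100,[-13.91,-12.84,2.6],7.1],[100,[-13.91,-12.84,2.6],7.1],[100,[-13.91,-12.84,2.6],7.1],[100,[-13.91,-12.84,2.6],7.1],[100,[-13.91,-12.84,2.6],7.1]]' --newtons 12

```text
time_s: 2.58
ee_pos: [503.6, 72.8, 162.2]
tool_rot: [0.001, 0.515, 0.857, 0.0]
wrist_force: [-0.1, -0.3, 0.3]
finger_gap: 88.4
gripper_force: 0.0
```

Emit:
move_arm --series '[[100,[0,0,1.3],0],[100,[0,0,2.2],0],[100,[0,0,2.6],0],[100,[0,0,2.6],0],[100,[0,0,2.6],0],[60,[0,0,2.6],0],[50,[0,0,2.6],0],[50,[0,0,2.6],0],[50,[0,0,2.6],0],[50,[0,0,2.6],0],[50,[0,0,2.6],0],[50,[0,0,2.6],0]]' --newtons 12

```text
time_s: 3.58
ee_pos: [504.1, 72.6, 84.2]
tool_rot: [0.001, 0.516, 0.857, 0.001]
wrist_force: [-0.1, -0.4, 6.6]
finger_gap: 65.8
gripper_force: 12.0
```

Emit:
move_arm --series '[[50,[0,0,-0.2],0],[50,[0,0,-0.6],0],[50,[0,0,-1.3],0],[50,[0,0,-2.2],0],[50,[0,0,-2.2],0]]'

```text
time_s: 4.0
ee_pos: [506.4, 72.8, 154.5]
tool_rot: [0.004, 0.516, 0.857, 0.003]
wrist_force: [2.3, -0.1, -0.2]
finger_gap: 65.5
gripper_force: 12.0
```

Run:
```python
from h import *
im,d,p=snap("scene"); save(cv2.resize(im[190:340,190:370],None,fx=4,fy=4),"lift.png")
```

```text
(no output)
```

View pics/lift.png

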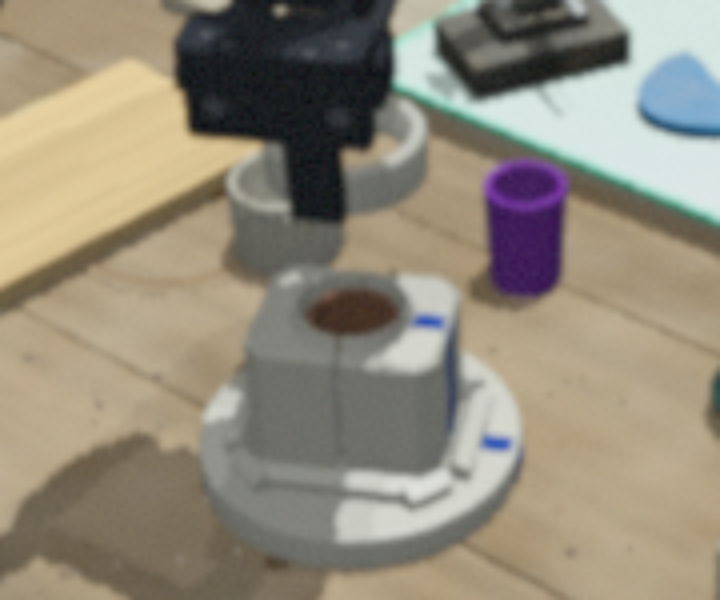

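The ring is lifted level at (365,160). The halves are still home, with the cup at (350,310). I carry the ring to the board.

Emit:
move_arm --series '[[50,[9.1,2.0,0],0],[50,[9.1,2.0,0],0],[50,[9.1,2.0,0],0],[50,[9.1,2.0,0],0],[50,[9.1,2.0,0],0],[50,[9.1,2.0,0],0],[50,[9.1,2.0,0],0],[50,[9.1,2.0,0],0],[50,[9.1,2.0,1],0],[50,[9.1,2.0,2],0],[50,[9.1,2.0,3],0],[50,[9.1,2.0,3.6],0],[50,[9.1,2.0,4.0],0],[50,[9.1,2.0,4.2],0],[50,[9.1,2.0,4.2],0],[50,[9.1,2.0,4.2],0]]'

```text
time_s: 5.38
ee_pos: [428.4, 341.5, 22.7]
tool_rot: [0.0, 0.516, 0.857, 0.0]
wrist_force: [0.4, 0.2, -1.0]
finger_gap: 65.8
gripper_force: 12.2
```

Emit:
move_arm --series '[[50,[0,0,0.03],0],[50,[0,0,0.03],0],[100,[0,0,0.03],0],[100,[0,0,0.03],0],[100,[0,0,0.03],0],[100,[0,0,0.03],0],[100,[0,0,-0.5],0],[100,[0,0,-1.5],0],[100,[0,0,-3],0],[100,[0,0,-4.3],0],[100,[0,0,-4.3],0],[100,[0,0,-4.3],0]]'

```text
time_s: 6.38
ee_pos: [430.4, 343.6, 155.8]
tool_rot: [0.002, 0.516, 0.857, 0.004]
wrist_force: [0.2, -0.1, -0.9]
finger_gap: 88.4
gripper_force: 0.0
```

Run:
```python
from h import *
im,d,p=snap("top"); W=world(d,p);x,y,h=W[...,0],W[...,1],W[...,2]
m=np.hypot(x-502,y-72)<60
r,_=rect(W,m&(h>70)); print("halves",r)
r,_=rect(W,m&(h>83)&(h<90)); print("boss",r)
r=robot.spot_point("top","pouring_ring"); print(r[:2])
m=np.hypot(x-430,y-342)<45; q=W[m&(h>32)&(h<45)]; print(len(q),cv2.minEnclosingCircle(q[:,:2].astype(np.float32)),np.median(q[:,2]))
s=robot.get_state(); print(s["ee_pos"],s["tool_rot"])
```

```text
halves ((502.7313537597656, 72.50867462158203), (64.42710876464844, 82.26544189453125), 27.643714904785156)
boss ((499.7821350097656, 56.947845458984375), (19.0303955078125, 47.04153060913086), 80.60820770263672)
[{'xyz': [432.3, 337.2, 20.8], 'conf': 0.8}]
263 ((429.4894104003906, 339.5041198730469), 33.38297653198242) 36.60808435933859
[427.56072631 341.49248076 151.2129858 ] [-1.05389558e-04  5.15572100e-01  8.56846140e-01 -3.02034881e-04]
```

Emit:
move_arm --series '[[100,[-9.82,-2.0,0],0],[100,[-9.82,-2.0,0],0],[100,[-9.82,-2.0,0],0],[100,[-9.82,-2.0,0],0],[100,[-9.82,-2.0,0],0],[100,[-9.82,-2.0,0],0],[100,[-9.82,-2.0,0],0],[100,[-9.82,-2.0,0],0],[100,[-9.82,-2.0,0],0],[100,[-9.82,-2.0,0.5],0],[100,[-9.82,-2.0,1.5],0],[100,[-9.82,-2.0,2.5],0],[100,[-9.82,-2.0,3.4],0],[100,[-9.82,-2.0,3.84],0],[100,[-9.82,-2.0,3.84],0],[100,[-9.82,-2.0,3.84],0]]' --newtons 15

```text
time_s: 7.82
ee_pos: [510.7, 54.7, 34.6]
tool_rot: [-0.002, 0.515, 0.857, -0.001]
wrist_force: [0.7, 0.4, 0.1]
finger_gap: 88.0
gripper_force: 0.0
```

Run:
```python
from h import *
im,d,p=snap("scene"); save(cv2.resize(im[190:340,190:370],None,fx=4,fy=4),"g1.png"); print(robot.get_state()["ee_pos"])
```

```text
[512.2884761   54.57048148  36.06918763]
```

View pics/g1.png

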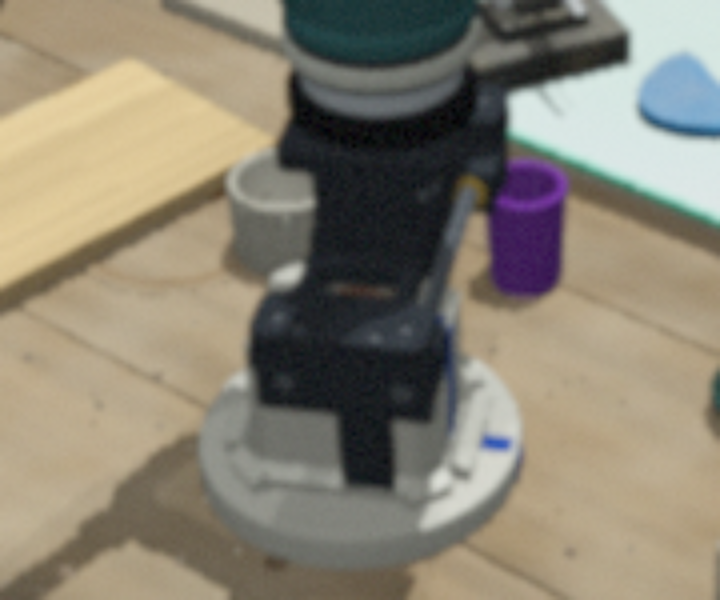

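The near finger at (368,430) is right of the parting line at (340,430), so it sits on the blue half. I close and lift.

Emit:
move_arm --series '[[60,[0,0,0],0],[50,[0,0,0],0],[50,[0,0,0],0],[50,[0,0,0],0],[50,[0,0,0],0],[50,[0,0,0],0],[50,[0,0,0],0],[50,[0,0,-0.1],0],[50,[0,0,-0.25],0],[50,[-0.02,0,-0.45],0],[50,[-0.1,0,-0.7],0],[50,[-0.25,0,-1],0],[50,[-0.4,0,-1.5],0],[50,[-0.4,0,-2.3],0],[50,[-0.4,0,-3.2],0],[50,[-0.4,0,-3.8],0],[50,[-0.4,0,-3.8],0]]' --newtons 18

```text
time_s: 9.28
ee_pos: [522.4, 42.5, 156.1]
tool_rot: [0.004, 0.516, 0.857, 0.003]
wrist_force: [1.2, 1.0, -0.7]
finger_gap: 63.6
gripper_force: 18.0
```

Run:
```python
from h import *
im,d,p=snap("scene"); save(cv2.resize(im[150:340,190:370],None,fx=3,fy=3),"g2.png"); print(robot.get_state()["ee_pos"])
```

```text
[521.00735461  42.54081881 153.67474077]
```

View pics/g2.png

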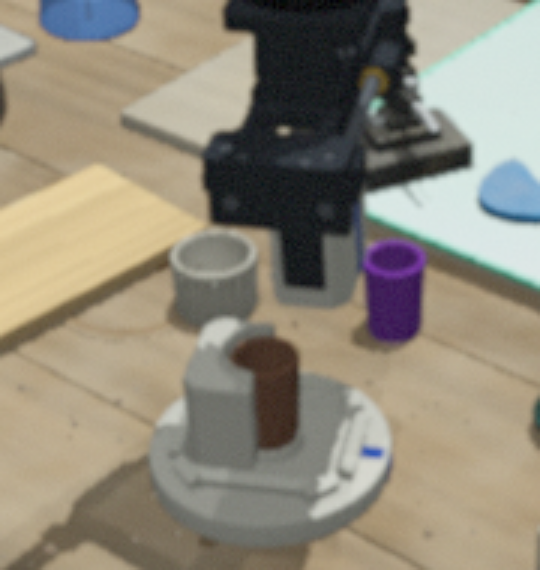

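The blue half hangs straight at (315,260). The cup stands undisturbed at (268,390) in front of the plain half. I carry the blue half to the board.

Emit:
move_arm --series '[[50,[6.7,7.0,0],0],[50,[6.7,7.0,0],0],[50,[6.7,7.0,0],0],[50,[6.7,7.0,0],0],[50,[6.7,7.0,0],0],[50,[6.7,7.0,0],0],[50,[6.7,7.0,0],0],[50,[6.7,7.0,0],0],[50,[6.7,7.0,0.5],0],[50,[6.7,7.0,1.4],0],[50,[6.7,7.0,2.3],0],[50,[6.7,7.0,3.0],0],[50,[6.7,7.0,3.5],0],[50,[6.7,7.0,3.73],0],[50,[6.7,7.0,3.77],0],[50,[6.7,7.0,3.77],0],[50,[6.7,7.0,3.77],0]]'

```text
time_s: 10.75
ee_pos: [609.9, 317.8, 37.0]
tool_rot: [-0.0, 0.516, 0.857, -0.0]
wrist_force: [0.0, -0.1, -1.2]
finger_gap: 63.7
gripper_force: 17.9
```

Emit:
move_arm --series '[[50,[0,0,0.03],0],[50,[0,0,0.04],0],[50,[0,0,0.04],0],[100,[0,0,0.04],0],[100,[0,0,0.04],0],[100,[0,0,0.04],0],[100,[0,0,0.04],0],[100,[0,0,-0.5],0],[100,[0,0,-1.5],0],[100,[0,0,-2.7],0],[100,[0,0,-3.8],0],[100,[0,0,-3.8],0],[100,[0,0,-3.8],0],[100,[0,0,-3.8],0]]'

```text
time_s: 11.92
ee_pos: [609.7, 318.7, 151.3]
tool_rot: [-0.0, 0.516, 0.857, -0.0]
wrist_force: [-1.0, -0.3, 0.1]
finger_gap: 88.3
gripper_force: 0.0
```

Run:
```python
from h import *
im,d,p=snap("top"); W=world(d,p);x,y,h=W[...,0],W[...,1],W[...,2]
m=np.hypot(x-502,y-72)<60
print("cup",[(np.round(a["xyz"],1),a["conf"]) for a in robot.spot_point("top","cup")])
print("plain",[(np.round(a["xyz"],1),a["conf"]) for a in robot.spot_point("top","plain_half")])
print("blue",[(np.round(a["xyz"],1),a["conf"]) for a in robot.spot_point("top","blue_half")])
s=robot.get_state(); print(s["ee_pos"],s["tool_rot"])
```

```text
cup [(array([649.7,  89.8,  -2.9]), 0.94), (array([502.5,  71. ,  25.1]), 0.8)]
plain [(array([495.9,  91.4,  13.3]), 0.77), (array([ 670.8, -178. ,   -3.4]), 0.7)]
blue []
[608.68212611 318.12811439 148.940673  ] [-0.00111212  0.51559689  0.85682892 -0.00167535]
```

Emit:
move_arm --series '[[100,[-4.87,-6.97,0],0],[100,[-4.87,-6.97,0],0],[100,[-4.87,-6.97,0],0],[100,[-4.87,-6.97,0],0],[100,[-4.87,-6.97,0],0],[100,[-4.87,-6.97,0],0],[100,[-4.87,-6.97,0],0],[100,[-4.87,-6.97,0],0],[100,[-4.87,-6.97,0.5],0],[100,[-4.87,-6.97,1.5],0],[100,[-4.87,-6.97,2.5],0],[100,[-4.87,-6.97,3.4],0],[100,[-4.87,-6.97,3.78],0],[100,[-4.87,-6.97,3.78],0],[100,[-4.87,-6.97,3.78],0],[100,[-4.87,-6.97,3.78],0]]'

```text
time_s: 13.45
ee_pos: [495.3, 92.5, 39.3]
tool_rot: [0.001, 0.515, 0.857, 0.001]
wrist_force: [-0.0, -0.4, 0.2]
finger_gap: 87.8
gripper_force: 0.0
```

Run:
```python
from h import *
im,d,p=snap("scene")
for i in range(3): robot.read_camera("top"); print(robot.get_state()["ee_pos"])
```

```text
[495.59036037  92.2509564   39.86041871]
[495.46092093  92.12775514  39.84639757]
[495.10919365  92.0190857   39.6148879 ]
```

Emit:
move_arm --series '[[100,[0,-0.09,0.1],0],[100,[0,-0.09,0.1],0],[100,[0,-0.09,0.1],0],[100,[0,-0.09,0.1],0]]'

```text
time_s: 13.98
ee_pos: [491.2, 90.4, 35.1]
tool_rot: [0.0, 0.516, 0.857, 0.0]
wrist_force: [0.0, -0.3, -0.5]
finger_gap: 88.3
gripper_force: 0.0
```

Emit:
move_arm --series '[[60,[0,0.04,0],0],[50,[0,0.04,0],0],[50,[0,0.04,0],0],[50,[0,0.04,0],0],[50,[0,0.04,0],0],[50,[0,0.04,0],0],[50,[0,0.04,0],0],[50,[0,0.04,-0.1],0],[50,[0,0.04,-0.25],0],[50,[0.02,0.04,-0.45],0],[50,[0.1,0.04,-0.7],0],[50,[0.25,0.04,-1],0],[50,[0.4,0.04,-1.5],0],[50,[0.4,0.04,-2.3],0],[50,[0.4,0.04,-3.2],0],[50,[0.4,0.04,-3.8],0],[50,[0.4,0.04,-3.8],0],[50,[0.4,0.04,-3.8],0]]' --newtons 18

```text
time_s: 15.48
ee_pos: [487.6, 102.1, 150.7]
tool_rot: [0.001, 0.515, 0.857, 0.001]
wrist_force: [-0.3, 0.1, -2.2]
finger_gap: 63.7
gripper_force: 18.0
```

Run:
```python
from h import *
robot.read_camera("top");robot.read_camera("top");im,d,p=snap("scene"); save(cv2.resize(im[150:340,150:340],None,fx=3,fy=3),"g3.png"); print(robot.get_state()["ee_pos"])
```

```text
[485.27534214 101.52730138 147.40123268]
```

View pics/g3.png

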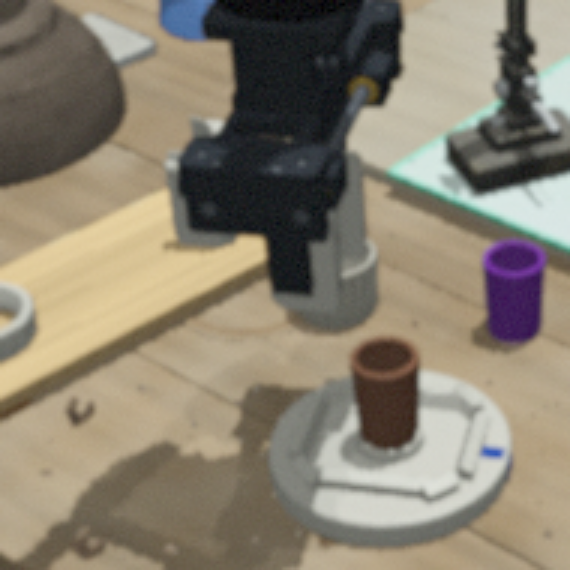

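The plain half hangs at (310,250) and the cup stands alone on the base at (386,395). I carry the plain half to the middle of the board.

Emit:
move_arm --series '[[50,[6.2,4.5,0],0],[50,[6.2,4.5,0],0],[50,[6.2,4.5,0],0],[50,[6.2,4.5,0],0],[50,[6.2,4.5,0],0],[50,[6.2,4.5,0],0],[50,[6.2,4.5,0],0],[50,[6.2,4.5,0.5],0],[50,[6.2,4.5,1.4],0],[50,[6.2,4.5,2.3],0],[50,[6.2,4.5,3.0],0],[50,[6.2,4.5,3.5],0],[50,[6.2,4.5,3.7],0],[50,[6.2,4.5,3.75],0],[50,[6.2,4.5,3.75],0],[50,[6.2,4.5,3.75],0]]'

```text
time_s: 16.97
ee_pos: [518.6, 328.5, 35.9]
tool_rot: [-0.0, 0.516, 0.857, -0.001]
wrist_force: [-0.4, 0.1, -1.5]
finger_gap: 64.1
gripper_force: 17.9
```

Run:
```python
from h import *
robot.read_camera("top");robot.read_camera("top"); s=robot.get_state();print(s["ee_pos"],s["wrist_force"])
```

```text
[519.01765978 328.9707478   36.55729963] [ 0.23054362  0.53140195 -2.02761224]
```

Emit:
move_arm --series '[[50,[0,0,0.03],0],[50,[0,0,0.06],0],[50,[0,0,0.06],0],[50,[0,0,0.06],0],[100,[0,0,0.06],0],[100,[0,0,0.06],0],[100,[0,0,0.06],0],[100,[0,0,0.06],0],[100,[0,0,-0.5],0],[100,[0,0,-1.5],0],[100,[0,0,-2.7],0],[100,[0,0,-3.8],0],[100,[0,0,-3.8],0],[100,[0,0,-3.8],0],[100,[0,0,-3.8],0]]'

```text
time_s: 18.32
ee_pos: [518.7, 329.1, 150.4]
tool_rot: [-0.0, 0.516, 0.857, -0.0]
wrist_force: [0.2, 0.4, -0.2]
finger_gap: 87.7
gripper_force: 0.0
```

Run:
```python
from h import *
robot.read_camera("scene")
im,d,p=snap("top"); W=world(d,p);x,y,h=W[...,0],W[...,1],W[...,2]; np.savez("t1.npz",W=W,im=im)
m=(np.hypot(x-502,y-72)<40)
r,_=rect(W,m&(h>70)); print("cup rim",r, np.nanmax(h[m]))
q=W[m&(h>72)]; print(cv2.minEnclosingCircle(q[:,:2].astype(np.float32)),len(q))
m=np.hypot(x-502,y-72)<80; q=W[m&(h>10)&(h<35)]; print("base",cv2.minEnclosingCircle(q[:,:2].astype(np.float32)))
# lip ring
l=m&(h>23.5)&(h<32)&(np.hypot(x-502,y-72)>28); print("lip",cv2.minAreaRect(W[l][:,:2].astype(np.float32)),l.sum())
s=robot.get_state(); print(s["ee_pos"],s["tool_rot"],s["qpos"])
save(cv2.resize(im[200:330,160:400],None,fx=3.3,fy=3.3,interpolation=cv2.INTER_CUBIC),"t1.png")
```

```text
cup rim ((502.51544189453125, 72.72284698486328), (38.19965362548828, 38.524627685546875), 53.9118537902832) 158.16417408442726
((493.51617431640625, 74.93811798095703), 28.70981216430664) 152
base ((502.8632507324219, 72.78429412841797), 70.2615737915039)
lip ((502.80413818359375, 73.99769592285156), (122.48094940185547, 112.15152740478516), 31.27813720703125) 658
[517.64393516 328.47307428 148.52214562] [-8.12824449e-04  5.15576324e-01  8.56841950e-01 -1.50572345e-03] [ 5.24831133e-01  2.20721140e-01  1.82984288e+00 -3.57659978e-05
  1.09445070e+00  3.74132740e-02]
```

View pics/t1.png

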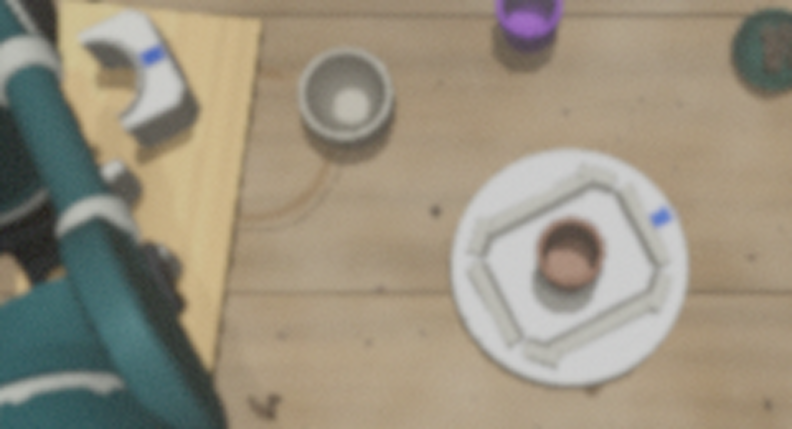

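The blue half stands on the board at (150,85). The cup is centred on the base at (570,255), and the lip frame and blue mark at (660,217) agree with the pose. I go above the cup.

Emit:
move_arm --series '[[100,[-7.3,-4.45,0],0],[100,[-7.3,-4.45,0],0],[100,[-7.3,-4.45,0],0],[100,[-7.3,-4.45,0],0],[100,[-7.3,-4.45,0],0],[100,[-7.3,-4.45,0],0],[100,[-7.3,-4.45,0],0],[100,[-7.3,-4.45,0],0],[100,[-7.3,-4.45,1],0],[100,[-7.3,-4.45,1.5],0],[100,[-7.3,-4.45,1.5],0],[100,[-7.3,-4.45,1.5],0],[100,[-7.3,-4.45,1.5],0],[100,[-7.3,-4.45,1.5],0]]' --newtons 8

```text
time_s: 19.58
ee_pos: [504.5, 74.1, 106.5]
tool_rot: [0.001, 0.515, 0.857, 0.001]
wrist_force: [0.3, 0.3, -0.2]
finger_gap: 88.5
gripper_force: 0.0
```

```bash
cat > st.py <<'E'
from h import *
a=[]
for i in range(4): robot.read_camera("top"); a.append(robot.get_state()["ee_pos"])
e=np.mean(a,0); s=robot.get_state(); print(np.round(e,1),np.round(np.ptp(a,0),1),np.round(s["wrist_force"],1),s["tool_rot"].round(4))
v=e[:2]-[502.7,72.6]; print("base frame x,y:",v@[.465,-.885],v@[.885,.465])
E
python3 st.py
```

```text
[504.4  73.7 106.6] [0.4 0.5 0.3] [ 0.9  0.1 -0. ] [7.000e-04 5.154e-01 8.569e-01 5.000e-04]
base frame x,y: -0.1667937418969484 2.0488891752326532
```

Emit:
move_arm --series '[[100,[0,-0.06,0.6],0],[100,[0,-0.06,1.2],0],[100,[0,-0.06,1.8],0],[100,[0,-0.06,2.3],0],[100,[0,-0.06,2.45],0],[100,[0,-0.06,2.45],0],[100,[0,-0.06,2.45],0]]'

```text
time_s: 20.37
ee_pos: [502.3, 72.4, 32.5]
tool_rot: [0.0, 0.516, 0.857, 0.0]
wrist_force: [0.5, -0.1, 0.3]
finger_gap: 87.8
gripper_force: 0.0
```

```bash
python3 st.py
```

```text
[503.   72.4  33.2] [0.3 0.  0.3] [-0.7  0.6 -0.3] [9.000e-04 5.156e-01 8.568e-01 7.000e-04]
base frame x,y: 0.3005120648831207 0.2205618088267399
```

Emit:
move_arm --series '[[80,[0,0,0],0],[70,[0,0,0],0],[62,[0,0,0],0],[56,[0,0,0],0],[52,[0,0,0],0],[49,[0,0,0],0],[47,[0,0,0],0],[45,[0,0,0],0],[43,[0,0,0],0],[41,[0,0,0],0],[38,[0,0,0],0],[34,[0,0,0],0],[34,[0,0,0],0],[34,[0,0,0],0]]' --newtons 8

```text
time_s: 21.73
ee_pos: [501.9, 72.4, 32.0]
tool_rot: [0.0, 0.516, 0.857, 0.0]
wrist_force: [0.9, 0.2, 0.9]
finger_gap: 38.7
gripper_force: 8.0
```

Held. I lift gently and look.

Emit:
move_arm --series '[[34,[0,0,-0.1],0],[34,[0,0,-0.3],0],[34,[0,0,-0.6],0],[34,[0,0,-1.0],0],[34,[0,0,-1.5],0],[34,[0,0,-2.1],0],[34,[0,0,-2.8],0],[34,[0,0,-3.5],0],[34,[0,0,-4.0],0],[34,[0,0,-4.2],0],[34,[0,0,-4.2],0],[34,[0,0,-4.2],0]]'

```text
time_s: 22.73
ee_pos: [501.9, 72.3, 158.4]
tool_rot: [0.0, 0.516, 0.857, 0.0]
wrist_force: [-0.5, 0.1, -2.0]
finger_gap: 39.0
gripper_force: 8.0
```

```bash
python3 st.py
python3 - <<'E'
from h import *
im,d,p=snap("scene"); save(cv2.resize(im[150:340,190:380],None,fx=3,fy=3),"g4.png")
E
```

```text
[501.   72.3 156.9] [0.5 0.1 0.9] [-0.6 -0.3 -1.1] [-1.100e-03  5.156e-01  8.568e-01 -8.000e-04]
base frame x,y: -0.4893940662760556 -1.6761521911466934
```

View pics/g4.png

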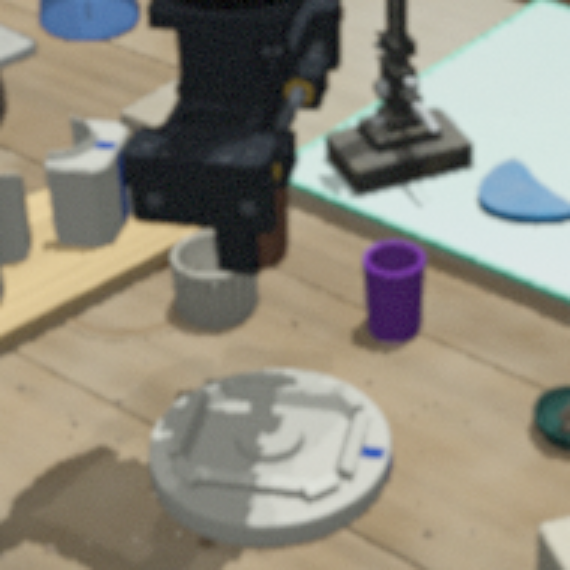

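The cup is held upright at (270,225) and the base is empty. I carry it smoothly to the brick.

Emit:
move_arm --series '[[34,[-0.6,-0.3,0],0],[34,[-1.5,-0.8,0],0],[34,[-2.6,-1.35,0],0],[34,[-3.8,-1.95,0],0],[34,[-5.0,-2.55,0],0],[34,[-6.1,-3.1,0],0],[34,[-7.0,-3.55,0],0],[34,[-7.5,-3.8,0],0],[34,[-7.75,-3.94,0.1],0],[34,[-7.75,-3.94,0.5],0],[34,[-7.75,-3.94,1.1],0],[34,[-7.75,-3.94,1.7],0],[34,[-7.75,-3.94,2.2],0],[34,[-7.75,-3.94,2.5],0],[34,[-7.75,-3.94,2.65],0],[34,[-7.75,-3.94,2.7],0],[34,[-7.75,-3.94,2.7],0],[34,[-7.75,-3.94,2.7],0]]'

```text
time_s: 24.48
ee_pos: [507.1, -188.4, 77.7]
tool_rot: [0.001, 0.515, 0.857, 0.0]
wrist_force: [-0.1, -1.1, -0.8]
finger_gap: 38.8
gripper_force: 8.0
```

```bash
python3 st.py
python3 - <<'E'
from h import *
im,d,p=snap("scene"); save(cv2.resize(im[280:420,340:480],None,fx=4,fy=4),"g5.png")
E
```

```text
[ 507.2 -188.7   78. ] [0.2 0.1 0.1] [-0.1 -0.2 -0.8] [9.000e-04 5.156e-01 8.568e-01 1.000e-04]
base frame x,y: 233.28895934719205 -117.52781614285853
```

View pics/g5.png

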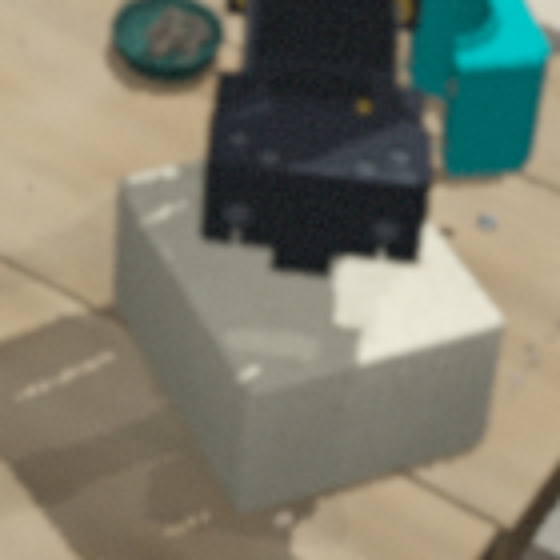

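The gripper is above the brick centre at (310,260) and clear of the turquoise block. I lower the last millimetres slowly.

Emit:
move_arm --series '[[34,[0,0,0.04],0],[34,[0,0,0.08],0],[34,[0,0,0.12],0],[34,[0,0,0.15],0],[34,[0,0,0.17],0],[34,[0,0,0.17],0],[34,[0,0,0.17],0]]'

```text
time_s: 25.32
ee_pos: [506.4, -188.6, 72.0]
tool_rot: [0.0, 0.516, 0.857, -0.0]
wrist_force: [-1.3, -1.0, 0.8]
finger_gap: 39.0
gripper_force: 7.9
```

```bash
python3 st.py
```

```text
[ 506.4 -188.5   72. ] [0.  0.1 0. ] [ 0.2 -0.4  0.4] [ 1.000e-04  5.156e-01  8.568e-01 -0.000e+00]
base frame x,y: 232.82727250276594 -118.14468798489716
```

Contact: the weight is off the wrist. I release gently and rise.

Emit:
move_arm --series '[[46,[0,0,0],0],[50,[0,0,0],0],[60,[0,0,0],0],[75,[0,0,0],0],[100,[0,0,0],0],[100,[0,0,0],0],[100,[0,0,0],0],[100,[0,0,0],0],[100,[0,0,-0.3],0],[100,[0,0,-1.0],0],[100,[0,0,-2.0],0],[100,[0,0,-3.0],0],[100,[0,0,-3.3],0],[100,[0,0,-3.3],0]]'

```text
time_s: 26.68
ee_pos: [508.9, -189.5, 175.1]
tool_rot: [0.004, 0.516, 0.857, 0.001]
wrist_force: [0.6, 0.2, -0.1]
finger_gap: 88.1
gripper_force: 0.0
```

```bash
python3 st.py
python3 - <<'E'
from h import *
im,d,p=snap("scene"); W=world(d,p);x,y,h=W[...,0],W[...,1],W[...,2]
c=(np.hypot(x-506,y+188)<45)&(h>70)&(h<126); q=W[c]; print(len(q),q.mean(0),np.percentile(q[:,2],98))
save(cv2.resize(im[280:420,340:480],None,fx=4,fy=4),"g6.png")
print([(a["xyz"],a["conf"]) for a in robot.spot_point("scene","cup")])
im,d,p=snap("top"); W=world(d,p);x,y,h=W[...,0],W[...,1],W[...,2]
for cx,cy,n in((609,318,"blue"),(519,329,"plain")):
    m=(np.hypot(x-cx,y-cy)<48)&(h>70)&(h<95); r=cv2.minAreaRect(W[m][:,:2].astype(np.float32)); print(n,r,m.sum())
E
```

```text
[ 506.  -188.3  170.4] [2.4 1.  3.7] [0.3 0.5 0.9] [-1.600e-03  5.156e-01  8.568e-01 -2.000e-04]
base frame x,y: 232.43360934134589 -118.38900671282383
987 [ 501.52323792 -193.02728133  101.67674373] 123.01314819494354
[([648.3, 96.3, 2.3], 0.95), ([508.0, -191.4, 65.5], 0.8)]
blue ((609.1947021484375, 318.7336120605469), (65.27411651611328, 40.4677619934082), 28.713661193847656) 553
plain ((518.4050903320312, 327.89825439453125), (65.42654418945312, 41.43058776855469), 27.508089065551758) 581
```

View pics/g6.png

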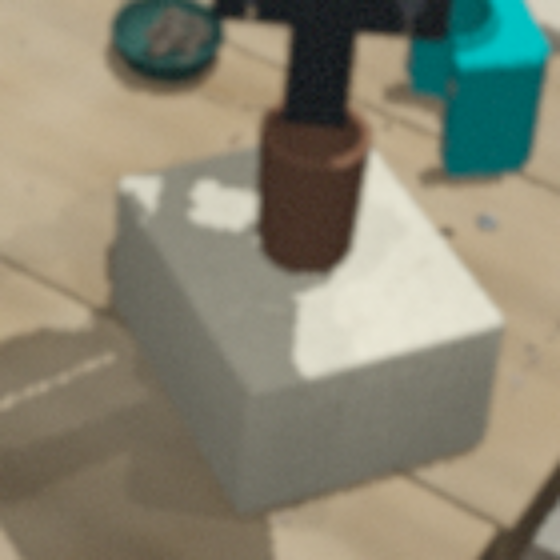

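The cup stands upright on the brick at (312,190). Now I go above the plain half on the board.

Emit:
move_arm --series '[[100,[0,0,-0.5],0],[100,[15.02,8.45,-0.5],0],[100,[15.02,8.45,-0.5],0],[100,[15.02,8.45,-0.5],0],[100,[15.02,8.45,-0.5],0],[100,[15.02,8.45,-0.5],0],[100,[15.02,8.45,-0.5],0],[100,[15.02,8.45,-0.5],0],[100,[15.02,8.45,-0.5],0],[100,[15.02,8.45,-0.5],0],[100,[15.02,8.45,-0.5],0],[100,[15.02,8.45,-0.5],0],[100,[15.02,8.45,-0.5],0],[100,[15.02,8.45,0],0],[100,[15.02,8.45,1.0],0],[100,[15.02,8.45,2.0],0],[100,[15.02,8.45,2.2],0],[100,[15.02,8.45,2.2],0],[100,[15.02,8.45,2.2],0]]'

```text
time_s: 28.62
ee_pos: [519.1, 328.0, 104.6]
tool_rot: [-0.0, 0.516, 0.857, -0.001]
wrist_force: [0.0, -0.2, 0.8]
finger_gap: 88.1
gripper_force: 0.0
```

```bash
python3 st.py
```

```text
[520.7 328.7 106.8] [0.7 0.3 1.2] [1.1 0.2 0.1] [0.0009 0.5159 0.8567 0.0017]
base frame x,y: -218.3226387158978 134.9942461952035
```

Emit:
move_arm --series '[[100,[0,-0.03,0.8],0],[100,[0,-0.03,1.6],0],[100,[0,-0.03,2.15],0],[100,[0,-0.03,2.33],0],[100,[0,-0.03,2.33],0],[100,[0,-0.03,2.33],0],[60,[0,-0.03,2.33],0],[50,[0,-0.03,2.33],0],[50,[0,-0.03,2.33],0],[50,[0,-0.03,2.33],0],[50,[0,-0.03,2.33],0],[50,[0,-0.03,2.33],0],[50,[0,-0.03,2.33],0],[50,[0,-0.03,2.33],0]]' --newtons 18

```text
time_s: 29.98
ee_pos: [519.2, 328.4, 36.1]
tool_rot: [0.0, 0.516, 0.857, 0.001]
wrist_force: [-1.0, 0.2, 5.7]
finger_gap: 64.1
gripper_force: 18.0
```

```bash
python3 st.py
```

```text
[519.2 328.4  36.1] [0. 0. 0.] [-1.3  0.3  5.5] [4.000e-04 5.156e-01 8.568e-01 7.000e-04]
base frame x,y: -218.69482587913922 133.56869963525855
```

Emit:
move_arm --series '[[50,[0,0,-0.3],0],[50,[0,0,-1.2],0],[50,[0,0,-2.4],0],[50,[0,0,-3.5],0],[50,[-6.56,-4.48,-3.5],0],[50,[-6.56,-4.48,-3.5],0],[50,[-6.56,-4.48,-3.5],0],[50,[-6.56,-4.48,-3.5],0],[50,[-6.56,-4.48,-3.5],0],[50,[-6.56,-4.48,-3.5],0],[50,[-6.56,-4.48,-3.5],0],[50,[-6.56,-4.48,-2.6],0],[50,[-6.56,-4.48,-1.6],0],[50,[-6.56,-4.48,-0.9],0],[50,[-6.56,-4.48,-0.7],0],[50,[-6.56,-4.48,-0.7],0],[50,[-6.56,-4.48,-0.7],0],[50,[-6.56,-4.48,-0.7],0]]'

```text
time_s: 31.68
ee_pos: [493.3, 91.7, 57.5]
tool_rot: [0.001, 0.515, 0.857, 0.001]
wrist_force: [0.9, 1.0, -1.1]
finger_gap: 64.3
gripper_force: 18.0
```

```bash
python3 st.py
```

```text
[493.4  91.5  57.6] [0.4 0.2 0.3] [-0.  -0.7 -2.5] [1.000e-03 5.155e-01 8.569e-01 8.000e-04]
base frame x,y: -21.10546812788259 0.5491590836275242
```

Emit:
move_arm --series '[[50,[0.01,-0.015,0.2],0],[50,[0.01,-0.015,0.4],0],[50,[0.01,-0.015,0.55],0],[50,[0.01,-0.015,0.65],0],[50,[0.01,-0.015,0.7],0],[50,[0.01,-0.015,0.7],0],[50,[0.01,-0.015,0.7],0]]'

```text
time_s: 32.47
ee_pos: [492.7, 91.3, 36.0]
tool_rot: [0.001, 0.516, 0.857, 0.001]
wrist_force: [-0.1, -0.1, 5.8]
finger_gap: 63.8
gripper_force: 18.0
```

```bash
python3 st.py
```

```text
[492.6  91.3  36. ] [0. 0. 0.] [-0.5  1.   5. ] [8.000e-04 5.156e-01 8.568e-01 5.000e-04]
base frame x,y: -21.241615577424753 -0.2088289113606339
```

Fully down. I release and go over to the blue half.

Emit:
move_arm --series '[[100,[0,0,0],0],[100,[0,0,0],0],[100,[0,0,0],0],[100,[0,0,0],0],[100,[0,0,-0.5],0],[100,[0,0,-1.6],0],[100,[0,0,-2.8],0],[100,[0,0,-3.8],0],[100,[4.85,6.98,-3.8],0],[100,[4.85,6.98,-3.8],0],[100,[4.85,6.98,-3.8],0],[100,[4.85,6.98,-3.8],0],[100,[4.85,6.98,-3.8],0],[100,[4.85,6.98,-3.8],0],[100,[4.85,6.98,-3.8],0],[100,[4.85,6.98,-3.0],0],[100,[4.85,6.98,-2.4],0],[100,[4.85,6.98,-2.4],0],[100,[4.85,6.98,-2.4],0],[100,[4.85,6.98,-2.4],0]]'

```text
time_s: 34.33
ee_pos: [608.4, 317.5, 107.6]
tool_rot: [0.0, 0.516, 0.857, 0.0]
wrist_force: [0.4, -0.4, -0.1]
finger_gap: 88.1
gripper_force: 0.0
```

```bash
python3 st.py
python3 - <<'E'
from h import *
im,d,p=snap("top"); W=world(d,p);x,y,h=W[...,0],W[...,1],W[...,2]
m=(np.hypot(x-493,y-91)<50)&(h>70)&(h<95); q=W[m]; print("plain",cv2.minAreaRect(q[:,:2].astype(np.float32)),m.sum(),np.median(q[:,2]),np.percentile(q[:,2],97))
E
```

```text
[609.2 317.9 108.7] [0.3 0.2 0.5] [-0.6  0.3  0.1] [7.000e-04 5.158e-01 8.567e-01 1.100e-03]
base frame x,y: -167.5701993508345 208.26530218803646
plain ((491.7425842285156, 91.47427368164062), (64.83707427978516, 40.16542434692383), 27.783538818359375) 541 79.71926220941691 85.97737253354339
```

The plain half is home: top at 80, boss at 86 and yaw right. I grip the blue half.

Emit:
move_arm --series '[[100,[0,0,0.8],0],[100,[0,0,1.6],0],[100,[0,0,2.2],0],[100,[0,0,2.41],0],[100,[0,0,2.41],0],[100,[0,0,2.41],0],[60,[0,0,2.41],0],[50,[0,0,2.41],0],[50,[0,0,2.41],0],[50,[0,0,2.41],0],[50,[0,0,2.41],0],[50,[0,0,2.41],0],[50,[0,0,2.41],0],[50,[0,0,2.41],0]]'

```text
time_s: 35.75
ee_pos: [609.2, 318.3, 36.0]
tool_rot: [0.001, 0.516, 0.857, 0.001]
wrist_force: [-1.0, 0.8, 7.0]
finger_gap: 64.0
gripper_force: 18.0
```

```bash
python3 st.py
```

```text
[609.2 318.3  36. ] [0. 0. 0.] [0.7 0.4 5.8] [6.000e-04 5.156e-01 8.568e-01 9.000e-04]
base frame x,y: -167.92366951246214 208.50287181971277
```

Emit:
move_arm --series '[[50,[0,0,-0.3],0],[50,[0,0,-1.2],0],[50,[0,0,-2.4],0],[50,[0,0,-3.5],0],[50,[-6.28,-6.98,-3.6],0],[50,[-6.28,-6.98,-3.6],0],[50,[-6.28,-6.98,-3.6],0],[50,[-6.28,-6.98,-3.6],0],[50,[-6.28,-6.98,-3.6],0],[50,[-6.28,-6.98,-3.6],0],[50,[-6.28,-6.98,-3.6],0],[50,[-6.28,-6.98,-3.6],0],[50,[-6.28,-6.98,-3.6],0],[50,[-6.28,-6.98,-3.2],0],[50,[-6.28,-6.98,-3.0],0],[50,[-6.28,-6.98,-3.0],0],[50,[-6.28,-6.98,-3.0],0]]'

```text
time_s: 37.37
ee_pos: [510.8, 54.3, 123.3]
tool_rot: [-0.001, 0.515, 0.857, -0.001]
wrist_force: [0.3, -0.3, -1.0]
finger_gap: 63.9
gripper_force: 18.0
```

```bash
python3 st.py
```

```text
[511.6  54.1 124.4] [0.6 0.4 0.9] [-0.5 -0.6 -1.6] [1.000e-04 5.152e-01 8.571e-01 1.000e-04]
base frame x,y: 20.5491769739571 -0.754174658871085
```

Emit:
move_arm --series '[[50,[-0.04,0.02,0.5],0],[50,[-0.04,0.02,1.1],0],[50,[-0.04,0.02,1.7],0],[50,[-0.04,0.02,2.2],0],[50,[-0.04,0.02,2.4],0],[50,[-0.04,0.02,2.4],0],[50,[-0.04,0.02,2.4],0]]'

```text
time_s: 38.15
ee_pos: [512.8, 52.6, 53.0]
tool_rot: [0.0, 0.516, 0.857, 0.0]
wrist_force: [0.3, 0.1, -0.8]
finger_gap: 64.0
gripper_force: 18.0
```

```bash
python3 st.py
```

```text
[513.7  52.6  53.9] [0.3 0.  0.4] [-0.4 -0.2 -2. ] [1.000e-03 5.156e-01 8.568e-01 7.000e-04]
base frame x,y: 22.77278508183773 0.4472887180731964
```

Emit:
move_arm --series '[[50,[0.03,0,0.15],0],[50,[0.03,0,0.3],0],[50,[0.03,0,0.42],0],[50,[0.03,0,0.5],0],[50,[0.03,0,0.57],0],[50,[0.03,0,0.57],0],[50,[0.03,0,0.57],0]]'

```text
time_s: 38.93
ee_pos: [512.5, 53.4, 35.9]
tool_rot: [0.0, 0.516, 0.857, 0.0]
wrist_force: [-0.7, 0.2, 2.5]
finger_gap: 64.0
gripper_force: 18.0
```

```bash
python3 st.py
```

```text
[512.5  53.4  35.9] [0. 0. 0.] [-0.5  0.4  3. ] [2.000e-04 5.156e-01 8.568e-01 2.000e-04]
base frame x,y: 21.53914972796378 -0.22569793624899728
```

Seated at the same height. I release and go to the ring, hovering so the top camera can check the halves.

Emit:
move_arm --series '[[100,[0,0,0],0],[100,[0,0,0],0],[100,[0,0,0],0],[100,[0,0,0],0],[100,[0,0,-0.5],0],[100,[0,0,-1.6],0],[100,[0,0,-2.8],0],[100,[0,0,-3.8],0],[100,[9.79,2.0,-3.8],0],[100,[9.79,2.0,-3.8],0],[100,[9.79,2.0,-3.8],0],[100,[9.79,2.0,-3.8],0],[100,[9.79,2.0,-3.8],0],[100,[9.79,2.0,-3.8],0],[100,[9.79,2.0,-3.8],0],[100,[9.79,2.0,-3.8],0],[100,[9.79,2.0,-2.8],0],[100,[9.79,2.0,-2.0],0],[100,[9.79,2.0,-2.0],0],[100,[9.79,2.0,-2.0],0]]' --newtons 12

```text
time_s: 40.8
ee_pos: [426.3, 339.6, 94.0]
tool_rot: [-0.001, 0.516, 0.857, -0.002]
wrist_force: [-0.2, 0.3, -0.2]
finger_gap: 88.2
gripper_force: 0.0
```

```bash
python3 st.py
python3 - <<'E'
from h import *
im,d,p=snap("top"); W=world(d,p);x,y,h=W[...,0],W[...,1],W[...,2]
m=(np.hypot(x-502.7,y-72.6)<60)&(h>70)&(h<95); q=W[m]; print("halves",cv2.minAreaRect(q[:,:2].astype(np.float32)),m.sum(),np.median(q[:,2]),np.percentile(q[:,2],97))
v=q-[502.7,72.6,0]; bx=v@[.465,-.885,0]; print([ (round(np.percentile(q[s][:,2],20),1),round(np.percentile(q[s][:,2],90),1)) for s in (bx>8,bx<-8)])
save(cv2.resize(im[220:330,270:400],None,fx=4.5,fy=4.5,interpolation=cv2.INTER_CUBIC),"t2.png")
E
```

```text
[428.5 341.   96.7] [1.5 1.  1.9] [-0.4  0.4 -0.3] [6.000e-04 5.159e-01 8.566e-01 1.400e-03]
base frame x,y: -271.9961037398066 59.10952063804207
halves ((501.4494323730469, 72.4991683959961), (64.51499938964844, 82.52852630615234), 27.741043090820312) 1074 79.55267914283365 85.62454309172293
[(np.float64(77.4), np.float64(82.7)), (np.float64(77.5), np.float64(83.1))]
```

View pics/t2.png

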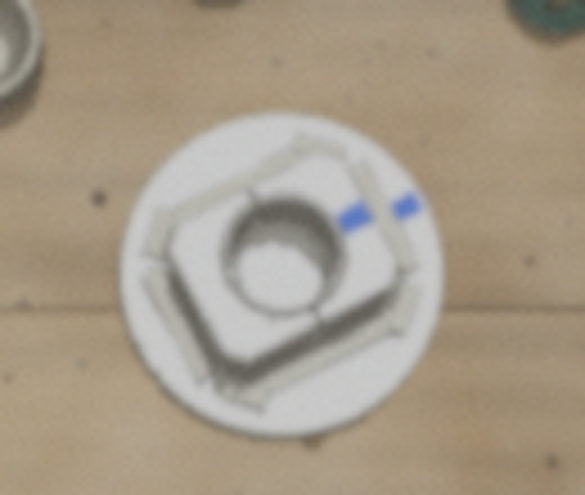

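Both halves are home inside the lip, and the blue stripe at (353,217) is next to the base's blue mark at (405,205). Now I grip the ring.

Emit:
move_arm --series '[[100,[0,0,0.8],0],[100,[0,0,1.6],0],[100,[0,0,2.2],0],[100,[0,0,2.43],0],[100,[0,0,2.43],0],[100,[0,0,2.43],0],[60,[0,0,2.43],0],[50,[0,0,2.43],0],[50,[0,0,2.43],0],[50,[0,0,2.43],0],[50,[0,0,2.43],0],[50,[0,0,2.43],0],[50,[0,0,2.43],0],[50,[0,0,2.43],0]]' --newtons 12

```text
time_s: 42.22
ee_pos: [428.4, 341.5, 23.9]
tool_rot: [0.0, 0.516, 0.857, 0.001]
wrist_force: [-0.5, -1.5, 5.8]
finger_gap: 65.7
gripper_force: 12.0
```

```bash
python3 st.py
```

```text
[428.4 341.5  23.8] [0. 0. 0.] [-0.6 -0.2  5.4] [4.000e-04 5.156e-01 8.568e-01 9.000e-04]
base frame x,y: -272.5102239639048 59.30596567614586
```

Emit:
move_arm --series '[[50,[0,0,-0.3],0],[50,[0,0,-1.2],0],[50,[0,0,-2.4],0],[50,[0,0,-3.5],0],[50,[-9.09,-2.0,-3.7],0],[50,[-9.09,-2.0,-3.7],0],[50,[-9.09,-2.0,-3.7],0],[50,[-9.09,-2.0,-3.7],0],[50,[-9.09,-2.0,-3.7],0],[50,[-9.09,-2.0,-3.7],0],[50,[-9.09,-2.0,-3.7],0],[50,[-9.09,-2.0,-3.7],0],[50,[-9.09,-2.0,-3.2],0],[50,[-9.09,-2.0,-2.7],0],[50,[-9.09,-2.0,-2.7],0],[50,[-9.09,-2.0,-2.7],0],[50,[-9.09,-2.0,-2.7],0]]'

```text
time_s: 43.83
ee_pos: [502.3, 72.5, 104.1]
tool_rot: [-0.0, 0.515, 0.857, 0.0]
wrist_force: [-0.2, -0.3, -0.4]
finger_gap: 65.9
gripper_force: 12.0
```

```bash
python3 st.py
```

```text
[502.9  72.4 104.6] [0.3 0.2 0.2] [ 0.1  0.3 -0.6] [6.000e-04 5.153e-01 8.570e-01 5.000e-04]
base frame x,y: 0.24700888000300175 0.07205022017705923
```

Centred. I lower to the seat, expecting TCP z of about 86.

Emit:
move_arm --series '[[50,[0,0,0.15],0],[50,[0,0,0.3],0],[50,[0,0,0.42],0],[50,[0,0,0.52],0],[50,[0,0,0.6],0],[50,[0,0,0.62],0],[50,[0,0,0.62],0],[50,[0,0,0.62],0]]'

```text
time_s: 44.7
ee_pos: [501.9, 71.8, 85.6]
tool_rot: [-0.001, 0.516, 0.857, -0.0]
wrist_force: [-2.9, -1.1, 5.8]
finger_gap: 65.9
gripper_force: 12.0
```

```bash
python3 st.py
```

```text
[501.9  71.8  85.6] [0. 0. 0.] [-3.7 -0.1  5.7] [-5.000e-04  5.157e-01  8.568e-01 -4.000e-04]
base frame x,y: 0.3700080239152895 -1.0633730104175998
```

Seated at 85.6. I release, rise and check.

Emit:
move_arm --series '[[100,[0,0,0],0],[100,[0,0,0],0],[100,[0,0,0],0],[100,[0,0,0],0],[100,[0,0,-0.4],0],[100,[0,0,-1.3],0],[100,[0,0,-2.5],0],[100,[0,0,-3.5],0],[100,[5,2,-3.5],0],[100,[5,2,-3.5],0],[100,[5,2,-3.5],0],[100,[5,2,-3.5],0],[100,[5,2,-3.5],0],[100,[5,2,-3.5],0],[100,[5,2,-3.5],0],[100,[5,2,-3.5],0],[100,[5,2,-3.5],0]]'

```text
time_s: 46.32
ee_pos: [485.3, 231.2, 190.2]
tool_rot: [0.0, 0.516, 0.856, -0.0]
wrist_force: [-0.1, 0.1, -0.1]
finger_gap: 88.1
gripper_force: 0.0
```

Run:
```python
from h import *
im,d,p=snap("top"); W=world(d,p);x,y,h=W[...,0],W[...,1],W[...,2]
m=(np.hypot(x-502.7,y-72.6)<60)
q=W[m&(h>94)&(h<110)]; print("ring",cv2.minAreaRect(q[:,:2].astype(np.float32)),len(q),np.percentile(q[:,2],[10,50,90]))
q=W[m&(h>70)&(h<95)]; print("halves",cv2.minAreaRect(q[:,:2].astype(np.float32)))
im2,d,p=snap("scene"); W=world(d,p);x,y,h=W[...,0],W[...,1],W[...,2]
q=W[(np.hypot(x-506,y+188)<40)&(h>70)&(h<126)]; print("cup",q.mean(0),np.percentile(q[:,2],98))
save(cv2.resize(im2[200:420,200:480],None,fx=2.8,fy=2.7,interpolation=cv2.INTER_CUBIC),"end.png")
```

```text
ring ((500.2013244628906, 71.94700622558594), (65.16846466064453, 64.31053161621094), 89.5496597290039) 491 [ 95.32730164  98.32617496 100.96116172]
halves ((500.9320983886719, 72.25353240966797), (65.99478912353516, 82.72026062011719), 27.60478973388672)
cup [ 504.06085853 -191.74598474  103.6735722 ] 122.98148812669753
```

View pics/end.png

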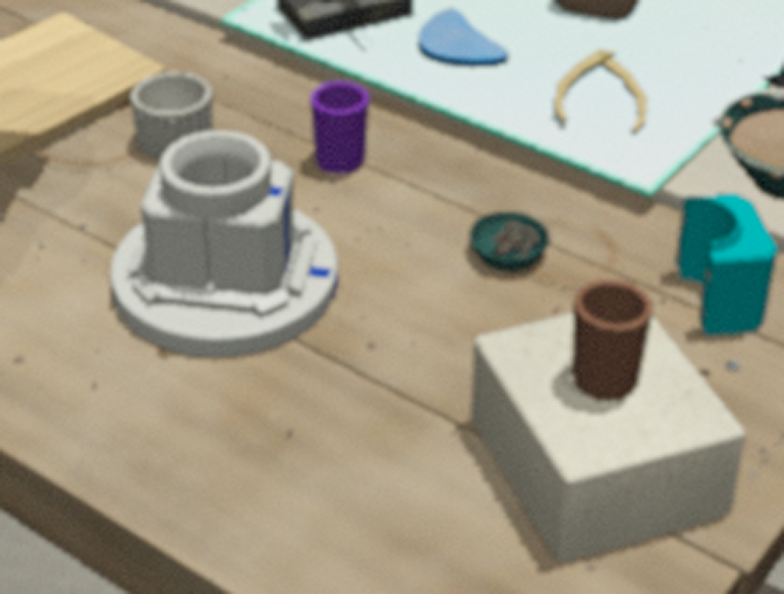

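The mould is closed, with the ring at (216,170) and the blue marks aligned. The cup is upright on the brick at (610,340), and the pot and dish have not moved. I hand in.

```bash
python3 -c "
from bench import robot
print(robot.hand_in())"
```

```text
the job is handed in; nothing more can be done
None
```

I handed the job in at about 46 s. The cup is upright on the fire brick, both halves are home on their own sides and the ring is down on top. The last pictures agreed with this; the hand-in itself gave no verdict.

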